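Line up the bender's locking disc and push its locking bar home

TASK

Lock the shaft of the bar bender on the bench: with the fingertips, push the post on the disc's handle round until the slot in the disc lines up with the locking bar, then push the bar by its upright thumb plate through the slot and fully home, until the thumb plate meets the guide. Push only, without gripping or lifting anything. Leave the gear wheel, the jar and the wrench where they are.

Things in the scene. Friction and masses are not known exactly. Their poses are not given: they have to be found in the camera images.
- lock: The shaft lock: painted blue-grey cast base fixed to the bench, 360 x 90 mm. Origin on the bench under the disc's axis; x = the way the bar is pushed home, z up. The bar lies along y = 0 on a bed 30 mm above the bench, x = -270 to -45 mm. The keeper (two cheeks 19 mm apart, flared mouth, 44 mm high above the bench) stands beyond the disc, x = 45 to 77 mm.
- guide (a point): Middle of the rear end of the guide, in the frame of lock at x = -120, y = 0, z = 37 mm. The guide is two cheeks on the bed, from here to x = -45 mm, 17 mm apart, open at the top; cheeks are 16 mm thick, 44 mm high above the bench, bolt heads on them 48 mm. The thumb plate of the bar stops against these rear ends.
- disc (a joint): Angle of the slotted steel disc about the vertical axis at lock's origin, rad, positive anticlockwise from above; 0 = slot in line with the bar. Stops at -0.9 and 1.3; at the start 0.45 to 1.1. Friction holds it where it is left; turning takes 1 to 3 N at the post.
- slot (a point): Centre of the disc's top, 46 mm above the bench, on its axis; x along the slot, turns with the disc. Disc 72 mm in diameter. The one slot, 18 mm wide, open at the top, flared at both mouths, crosses the whole diameter. A flat handle 18 mm wide lies on the disc (46 to 54 mm above the bench) and sticks out at right angles to the slot along this point's -y.
- post (a point): Centre of the top of the upright round steel post at the outer end of the disc's handle: 16 mm in diameter, from 54 to 98 mm above the bench, 85 mm from the disc's axis. At disc angle a it is at x = 85 sin a, y = -85 cos a (mm) in the frame of lock.
- bar: Steel locking bar, loose in its open channel, 0.3 to 0.65 kg, 14 mm wide and high. Origin on its underside (30 mm above the bench) under the thumb plate; x towards its tapered nose. At the start the origin is at x = -250 to -236 mm in lock's frame, the nose short of the disc; fully home at x = -127 mm, the nose in the keeper. Sliding takes 2 to 5 N.
- plate (a point): Centre of the top of the bar's thumb plate, an upright plate across the bar's rear end: 14 mm thick along the bar, 40 mm wide, its top 85 mm above the bench, directly above the bar's origin.
- nose (a point): Middle of the tip of the locking bar's nose, 192 mm ahead of the bar's origin and 7 mm above its underside (37 mm above the bench).
- gear: Bystander: dark steel gear wheel lying flat, 75 mm across, 30 mm high with its hub. Origin under its centre.
- jar: Bystander: small closed grey jar, 60 mm in diameter, 85 mm high. Origin under its centre.
- wrench: Bystander: steel wrench lying flat, 170 mm long, along its own x. Origin under its middle.

How it is judged:
By the outcome, as a careful person would: the job done as asked, in the order asked, and still so for the second after the job is handed in, with the robot touching nothing.
It also fails if it takes over 51 s, if anything falls off the work surface, if the arm or the gripper's body presses on something with over 40 N, if the wrist force passes 120 N, or if a joint passes its speed limit or range.

ROBOT

A 7-joint arm with a two-finger parallel gripper is mounted at the origin on the work surface. World frame = base frame: x ahead of the robot, y to its left, z up, the work surface at z = 0. Lengths are in mm, angles in rad, forces in N, time in s.
With the tool pointing down it reaches from about 350 to 900 mm from the base axis. Payload 7.2 kg.
Tool frame: the origin (TCP) lies at the very end of the fingers, on their centre line; the grasp point (between the pads) lies behind it (arm.grasp_offset is the z of the grasp point in the tool frame, in mm); z points along the fingers, y is the line along which they close (so a half turn about z gives the same grasp; the last joint's range is limited). The gripper opens to 85 mm and grips with 20 to 120 N. Pads are 22 mm wide; open, the fingers measure 114 mm over their backs; the gripper's body (76 mm by 85 mm) begins 54 mm behind the grasp point. The pads swing forward as they close: fully open they stand 13 mm farther back than shut.
Start: joints at [1.052, 0.411, -0.013, 1.596, 0.006, 1.134, -0.082], TCP at [272.293, -562.57, 231.297] pointing down, gripper open.
Joint ranges: [-2.95, 2.95], [-0.29, 1.99], [-1.47, 1.44], [0.14, 2.54], [-1.03, 4.17], [0.13, 1.85], [-2.86, 2.86]. Speed limits (rad/s): [2.39, 2.39, 3.01, 3.01, 3.14, 3.14, 3.14].

INTERFACE

Orientations are given as a unit quaternion [x, y, z, w].
In Python, from cell import arm gives the robot as it stands. Calls block until the motion is done:
- arm.goto(position, orientation): joint-space move of the TCP to a pose.
- arm.move_straight(position, speed=150, orientation=None, contact_N=None): straight line of the TCP; orientation=None keeps the orientation; speed is the mean speed in mm/s. With contact_N (N) it stops when the force on the tool has changed by that much, and returns True; else False.
- arm.set_joints(angles): joint-space move.
- arm.command_gripper(opening, grasp_force=None): finger opening in mm; grasp_force is the grip in N (None keeps the last); returns when the fingers have stopped.
- arm.dwell(seconds).
- arm.solve_ik(position, orientation): joint angles nearest the present ones, or None.
- arm.state(): the state.
- arm.snapshot(name): name is "scene" or "top"; returns a dict with "frame" (420x560x3 uint8, red, green, blue), "z_map" (420x560 float32, mm along the optical axis (not along the pixel's ray), 0 where there is no reading), "fx", "fy", "cx", "cy" (pixels), "k1" (the pictures are not rectified: a ray, as slopes to the right and down, at radius r is drawn at 1 + k1 r^2 times it, then the intrinsics apply), "extrinsics" (4x4, takes a point from camera to world coordinates). Camera axes: x right, y down, z forward; pixel columns grow to the right and rows downward; lengths in mm; the calibration is good to about 2 mm. A picture is of the moment at which its call begins.
A pose or a line that the arm cannot do raises arm.PlanningError and nothing moves.
- arm.hand_in(): hands the job in; it is judged then, once.
The state is a dict: "t": time; "q": joint angles; "joint_velocities": joint speeds; "joint_efforts": joint torques, N m; "tcp_pos": TCP position; "tool_rot": TCP orientation; "ft_force": force on the tool from outside, world axes, zero at the start; "torque": the same for the moment, N m; "opening": finger opening in mm; "grip_force": force on a finger pad.
Only numpy, scipy, OpenCV 4.12 (cv2) and the standard library are available. Lean on these libraries where they do the work, as an engineer would, in place of code of your own. Each camera call takes 0.05 s, during which the arm holds its last target. There are 200 camera calls.

## Working session

There is one attempt and no reset: what is moved stays moved. The work goes in short steps, each a Python script; the robot and the scene stay as the last script left them, time stands still between calls to the robot, and variables do not carry over. Pictures are saved under pics/ and viewed, at most 10 in all, crops included, and the job is handed in when it is done.

```bash
mkdir -p pics
cat > h.py <<'E'
import numpy as np, cv2
from cell import arm
def grab(n,f=None):
    s=arm.snapshot(n)
    if f: cv2.imwrite(f,s['frame'][:,:,::-1])
    return s
def K(s): return np.array([[s['fx'],0,s['cx']],[0,s['fy'],s['cy']],[0,0,1.]]),np.array([s['k1'],0,0,0,0.])
def ray(s,uv):
    k,d=K(s); p=cv2.undistortPoints(np.float64(uv).reshape(-1,1,2),k,d).reshape(-1,2)
    E=np.array(s['extrinsics']); return E[:3,3], np.c_[p,np.ones(len(p))]@E[:3,:3].T
def onplane(s,uv,z):
    o,r=ray(s,uv); return o+r*((z-o[2])/r[:,2])[:,None]
def depthpts(s,uv):
    uv=np.atleast_2d(uv); o,r=ray(s,uv); z=s['z_map'][uv[:,1].astype(int),uv[:,0].astype(int)]; return o+r*z[:,None]
def cloud(s):
    v,u=np.mgrid[:420,:560]; P=depthpts(s,np.c_[u.ravel(),v.ravel()]); P[s['z_map'].ravel()==0]=np.nan; return P.reshape(420,560,3)
E
python3 - <<'E'
from h import *
for n in('scene','top'):
    s=grab(n,f'pics/{n}0.png'); print(n,s['fx'],s['k1'],np.round(s['extrinsics'],2).tolist())
print(arm.state())
E
```

```text
scene 543.7135788448679 0.0386390623015463 [[-0.44, 0.59, -0.67, 1234.31], [0.9, 0.31, -0.32, 381.0], [0.02, -0.74, -0.67, 722.87], [0.0, 0.0, 0.0, 1.0]]
top 457.5610428421663 -0.0791272009695163 [[-0.0, -0.99, 0.12, 485.23], [-1.0, 0.0, -0.01, 61.37], [0.01, -0.12, -0.99, 887.31], [0.0, 0.0, 0.0, 1.0]]
{'t': 0.1, 'q': array([ 1.05177657,  0.41182706, -0.0127158 ,  1.59695235,  0.00562145,
        1.13428836, -0.08222429]), 'joint_velocities': array([-1.12029422e-03, -1.13917818e-03, -6.88293302e-04, -3.14907508e-05,
       -8.87264254e-04,  1.38578738e-03,  5.30091372e-04]), 'joint_efforts': array([ 3.54716467e-03, -6.01830125e+01,  6.84642289e-01, -3.00089550e+01,
        1.40410665e-02,  6.43631021e-03,  4.71422607e-05]), 'tcp_pos': array([ 272.08615031, -562.18039042,  230.53596257]), 'tool_rot': array([ 9.74700937e-01,  2.23511889e-01, -2.18451943e-04, -6.85743569e-04]), 'ft_force': array([ 0.3325991 , -0.06742148, -0.48972127]), 'torque': array([0.03529344, 0.04902123, 0.00323352]), 'grip_force': 0.0, 'opening': 85.69649967308777}
```

View pics/scene0.png

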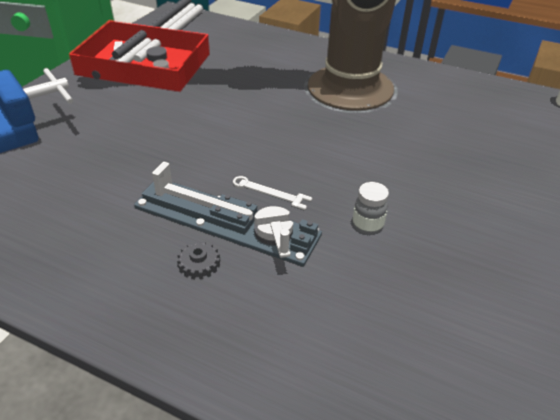

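View pics/top0.png

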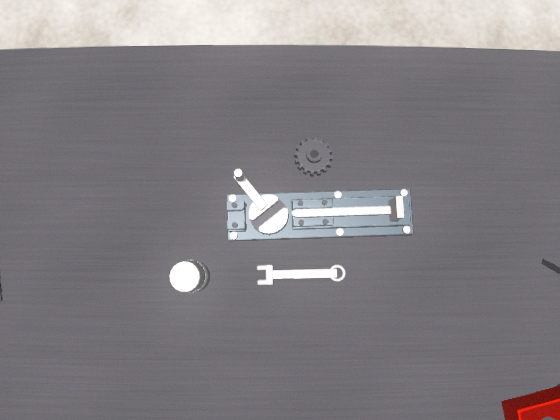

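The scene view shows the lock near (230,220), with its post at about (283,240), thumb plate at (162,170), gear at (199,259), jar at (370,207) and wrench at (272,191). The top view shows the disc at (268,214), post top at (238,174), plate at (400,207), gear at (313,156), wrench at (300,273) and jar at (186,276). The bar is pushed towards image left, which is world +y.

Run:
```python
from h import *
t=grab('top'); s=grab('scene')
def tri(a,b):
    o1,r1=ray(t,[a]);o2,r2=ray(s,[b]);r1,r2=r1[0],r2[0]
    k=np.linalg.lstsq(np.c_[r1,-r2],o2-o1,rcond=None)[0]; p,q=o1+k[0]*r1,o2+k[1]*r2
    return (p+q)/2,np.linalg.norm(p-q)
# base outline in top view
f=t['frame'];hsv=cv2.cvtColor(f,cv2.COLOR_RGB2HSV)
C=cloud(t); roi=np.zeros((420,560),bool); roi[150:260,215:425]=1
def blob(m,seed):
    n,l,st,c=cv2.connectedComponentsWithStats(m.astype(np.uint8)); 
    d=np.argmin([np.hypot(*(c[i]-seed)) if st[i,4]>8 else 1e9 for i in range(1,n)])+1
    return l==d,c[d],st[d,4]
m=(hsv[...,1]>60)&(hsv[...,2]>25)&roi
m=cv2.morphologyEx(m.astype(np.uint8),cv2.MORPH_CLOSE,np.ones((9,9)))
cn=max(cv2.findContours(m,0,2)[0],key=cv2.contourArea); R=cv2.minAreaRect(cn);print('base rect',R)
for z in (12,20,30): 
    P=onplane(t,cv2.boxPoints(R),z)[:,:2]; print(z,P.round(1).tolist(),np.linalg.norm(P-np.roll(P,1,0),axis=1).round(1))
for nm,zl,zh,seed in (('post',88,110,(238,174)),('plate',75,95,(400,207)),):
  for S,cl,sd,rr in ((t,C,seed,'top'),(s,cloud(s),{'post':(283,235),'plate':(162,169)}[nm],'scene')):
    mk=(cl[...,2]>zl)&(cl[...,2]<zh); mk[:sd[1]-25]=0;mk[sd[1]+25:]=0;mk[:,:sd[0]-25]=0;mk[:,sd[0]+25:]=0
    b,c,n=blob(mk,sd); print(nm,rr,c.round(1),n,np.nanmedian(cl[b],0).round(1), np.nanpercentile(cl[b],[5,95],axis=0).round(1).tolist())
    if rr=='top': ct=c
    else: print('  tri',*tri(ct,c))
# white parts, top
w=((hsv[...,2]>170)&(hsv[...,1]<50)&roi).astype(np.uint8)
n,l,st,c=cv2.connectedComponentsWithStats(w)
for i in range(1,n):
    if st[i,4]>8:
        ys,xs=np.where(l==i); print(st[i],c[i].round(1),'z',np.nanmedian(C[l==i][:,2]).round(1),'rect',np.round(cv2.boxPoints(cv2.minAreaRect(np.c_[xs,ys].astype(np.float32))),1).tolist())
for nm,uv,z in (('gear',(313,156),25),('jar',(185,276),85),('wr1',(262,275),8),('wr2',(338,273),8)): print(nm,onplane(t,[uv],z).round(0))
big=cv2.resize(f[150:260,215:425,::-1],None,fx=3.8,fy=3.8,interpolation=cv2.INTER_CUBIC); cv2.imwrite('pics/c1.png',big)
```

```text
Traceback (most recent call last):
ValueError: max() iterable argument is empty
```

```bash
cat > m.py <<'E'
from h import *
t=grab('top'); s=grab('scene')
def tri(a,b):
    o1,r1=ray(t,[a]);o2,r2=ray(s,[b]);r1,r2=r1[0],r2[0]
    k=np.linalg.lstsq(np.c_[r1,-r2],o2-o1,rcond=None)[0]; p,q=o1+k[0]*r1,o2+k[1]*r2
    return ((p+q)/2).round(1),np.linalg.norm(p-q).round(1)
f=t['frame'];hsv=cv2.cvtColor(f,cv2.COLOR_RGB2HSV);C=cloud(t);Cs=cloud(s)
big=cv2.resize(f[150:260,215:425,::-1],None,fx=3.8,fy=3.8,interpolation=cv2.INTER_CUBIC); cv2.imwrite('pics/c1.png',big)
roi=np.zeros((420,560),bool); roi[150:260,215:425]=1
i16=f.astype(int); br=i16[...,2]-i16[...,0]
print('B-R base/bench',br[235,300],br[250,300],f[235,300],f[250,300])
m=((br>(br[235,300]+br[250,300])/2)&roi).astype(np.uint8)
m=cv2.morphologyEx(cv2.morphologyEx(m,cv2.MORPH_OPEN,np.ones((3,3))),cv2.MORPH_CLOSE,np.ones((9,9)))
cn=max(cv2.findContours(m,0,2)[0],key=cv2.contourArea); R=cv2.minAreaRect(cn);print('base rect',R)
for z in (12,20): 
    P=onplane(t,cv2.boxPoints(R),z)[:,:2]; print(z,P.round(1).tolist(),np.linalg.norm(P-np.roll(P,1,0),axis=1).round(1))
print('base z',C[233,320].round(1),C[233,280].round(1))
for nm,zl,zh,st_,ss in (('post',88,110,(238,174),(283,235)),('plate',75,95,(400,207),(162,169))):
  for cl,sd,rr in ((C,st_,'top'),(Cs,ss,'scene')):
    mk=(cl[...,2]>zl)&(cl[...,2]<zh); b=np.zeros_like(mk); b[sd[1]-20:sd[1]+20,sd[0]-20:sd[0]+20]=1; b&=mk
    if not b.any(): print(nm,rr,'none'); continue
    c=np.argwhere(b).mean(0)[::-1]; print(nm,rr,c.round(1),b.sum(),np.nanpercentile(cl[b],[5,50,95],axis=0).round(1).tolist())
    if rr=='top': ct=c
    else: print('  tri',*tri(ct,c))
w=((hsv[...,2]>170)&(hsv[...,1]<50)&roi).astype(np.uint8)
n,l,st,c=cv2.connectedComponentsWithStats(w)
for i in range(1,n):
    if st[i,4]>8:
        ys,xs=np.where(l==i); z=np.nanmedian(C[l==i][:,2]); print(st[i],c[i].round(1),'z',z.round(1),onplane(t,[c[i]],z).round(1),'rect',np.round(cv2.boxPoints(cv2.minAreaRect(np.c_[xs,ys].astype(np.float32))),1).tolist())
for nm,uv,z in (('gear',(313,156),25),('jar',(185,276),85),('wr1',(262,275),8),('wr2',(338,273),8)): print(nm,onplane(t,[uv],z).round(0))
E
python3 m.py
```

```text
B-R base/bench 23 0 [181 195 204] [121 118 121]
base rect ((319.1623840332031, 214.14688110351562), (46.105934143066406, 185.12986755371094), 88.13232421875)
12 [[632.5, 150.1], [644.0, -211.9], [553.3, -211.1], [543.2, 146.4]] [ 89.4 362.2  90.7 357.7]
20 [[631.2, 149.3], [642.5, -209.4], [552.7, -208.6], [542.6, 145.6]] [ 88.6 358.9  89.8 354.4]
base z [556.6 -31.5   9.6] [556.6  45.7  13.1]
post top [238. 173.] 67 [[650.0, 114.2, 92.0], [655.8, 120.6, 97.0], [662.8, 127.1, 99.5]]
post scene [284.1 233.1] 73 [[651.2, 116.1, 90.0], [658.6, 122.2, 95.7], [663.6, 128.4, 98.2]]
  tri [656.6 121.1  93.2] 0.5
plate top [398.7 207. ] 202 [[578.5, -173.1, 77.7], [596.6, -165.7, 84.2], [614.7, -159.9, 86.9]]
plate scene [160.8 169.6] 150 [[579.3, -172.0, 75.8], [599.0, -163.5, 82.4], [615.6, -159.3, 84.7]]
  tri [ 597.  -166.5   79.6] 1.0
[ 227  169  179   71 6007] [310.  213.4] z 30.1 [[592.2 -10.9  30.1]] rect [[227.0, 239.0], [227.0, 169.0], [405.0, 169.0], [405.0, 239.0]]
[396 189  12  29 225] [400.6 203.2] z 83.8 [[ 603.4 -169.4   83.8]] rect [[396.0, 189.0], [407.0, 189.0], [407.0, 217.0], [396.0, 217.0]]
[227 210  18  19 270] [235.8 219.1] z 30.5 [[581.7 129.2  30.5]] rect [[227.0, 210.0], [244.0, 210.0], [244.0, 228.0], [227.0, 228.0]]
[403 226   8   8  54] [406.5 229.3] z 17.3 [[ 562.5 -198.1   17.3]] rect [[403.0, 226.0], [410.0, 226.0], [410.0, 233.0], [403.0, 233.0]]
gear [[705. -19.  25.]]
jar [[476. 213.  85.]]
wr1 [[477.  80.   8.]]
wr2 [[480. -65.   8.]]
```

View pics/c1.png

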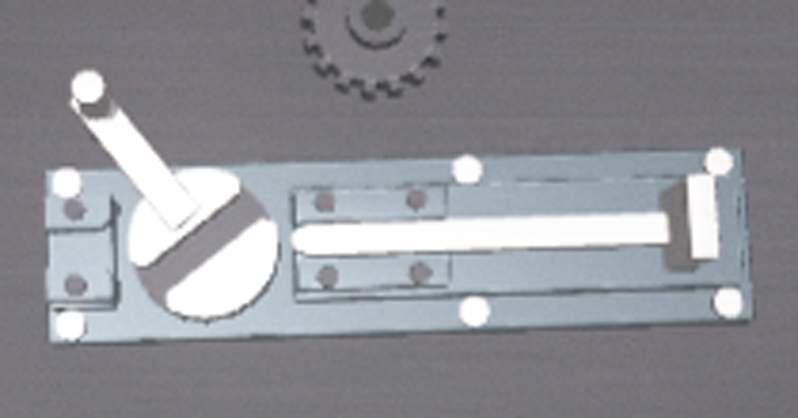

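The crop shows the disc centred at (204,244), which is image (268.6,214.2). The post top is at image (238.2,172.6), the bar runs from (294,213) to (390,210), and the plate top is at (400,207). Next I compute the frame and approach the post.

```bash
cat >> h.py <<'E'
import json,os
if os.path.exists('lock.json'):
    L=json.load(open('lock.json')); O=np.array(L['O']); phi=L['phi']
    ex=np.array([np.cos(phi),np.sin(phi)]); ey=np.array([-ex[1],ex[0]])
    def W(x,y,z): return [*(O+x*ex+y*ey),z]
    def Lk(p): d=np.array(p[:2])-O; return np.array([d@ex,d@ey])
    th=phi-np.pi if L.get('flip') else phi
    Q=[np.cos(th/2),np.sin(th/2),0,0]
E
python3 - <<'E'
from h import *
t=grab('top')
O=onplane(t,[(268.6,214.2)],46)[0]; post=onplane(t,[(238.2,172.6)],98)[0]; pl=onplane(t,[(400.0,207.0)],85)[0]
bar=onplane(t,[(294.,212.9),(390,209.8)],44)
d=bar[0]-bar[1]; print('bar dir',np.arctan2(d[1],d[0]),'base',np.arctan2(362,-11.5),np.arctan2(357.5,-10.1))
print(O,post,pl)
d2=O-pl; print('pl->O dir',np.arctan2(d2[1],d2[0]),np.hypot(*d2[:2]),'post r',np.hypot(*(post-O)[:2]))
phi=np.mean([np.arctan2(d[1],d[0]),np.arctan2(362,-11.5),np.arctan2(357.5,-10.1)])
json.dump(dict(O=O[:2].tolist(),phi=phi),open('lock.json','w'))
E
python3 - <<'E'
from h import *
t=grab('top'); p=Lk(onplane(t,[(238.2,172.6)],98)[0]); print('post lock',p,'a',np.arctan2(p[0],-p[1]), 'grasp_off',arm.grasp_offset)
print('plate',Lk(onplane(t,[(400.,207.)],85)[0]))
for f in (0,np.pi):
  q=[np.cos((phi-f)/2),np.sin((phi-f)/2),0,0]
  for P in (W(p[0]+45,p[1],130),W(p[0]+45,p[1],66),W(19,-85,66),W(-290,0,60),W(-138,0,60)):
    j=arm.solve_ik(P,q); print(f,np.round(P),None if j is None else np.round(j,2))
E
```

```text
bar dir 1.6006737404410432 base 1.6025536022901476 1.5990405621603716
[588.91227354  67.23554426  46.        ] [656.34191534 120.2071899   98.        ] [ 596.43572298 -167.75253452   85.        ]
pl->O dir 1.6028016967201195 235.10848445086657 post r 85.74818851819671
post lock [ 50.92800857 -68.98615642] a 0.6359290165201539 grasp_off -18.700000000000003
plate [-235.10799249   -0.48096777]
0 [655. 165. 130.] [ 0.11  0.69 -0.68  1.53  0.46  1.09 -0.64]
0 [655. 165.  66.] [ 0.08  0.74 -0.61  1.58  0.49  0.98 -0.66]
0 [673.  89.  66.] [ 0.2   0.76 -0.63  1.57  0.51  0.99 -0.55]
0 [ 598. -223.   60.] [ 0.52  0.64 -0.35  1.7   0.28  0.85  0.09]
0 [593. -71.  60.] [ 0.43  0.62 -0.55  1.79  0.42  0.84 -0.28]
3.141592653589793 [655. 165. 130.] [ 0.37  0.95 -1.25  1.51  0.91  1.35  2.22]
3.141592653589793 [655. 165.  66.] [ 0.38  1.04 -1.25  1.56  1.02  1.3   2.16]
3.141592653589793 [673.  89.  66.] [ 0.49  1.05 -1.25  1.55  1.02  1.31  2.28]
3.141592653589793 [ 598. -223.   60.] [ 0.11  0.62  0.25  1.73 -0.2   0.82 -2.66]
3.141592653589793 [593. -71.  60.] [-0.64  0.82  1.03  1.87 -0.85  0.98 -2.33]
```

Run:
```python
from h import *
arm.command_gripper(0)
arm.goto(W(98,-69,180),Q)
arm.move_straight(W(98,-69,68),speed=150)
print(arm.state()['t'],arm.state()['tcp_pos'],arm.state()['ft_force'])
arm.move_straight(W(75,-69,68),speed=60)
print('contact',arm.move_straight(W(55,-74,68),speed=25,contact_N=1.0),Lk(arm.state()['tcp_pos']),arm.state()['ft_force'])
arm.move_straight(W(21,-85,68),speed=25)
st=arm.state();print(st['t'],Lk(st['tcp_pos']),st['ft_force'])
grab('top','pics/t2.png');grab('scene','pics/s2.png')
```

```text
4.9667 [655.54481233 167.69160923  68.97355109] [-1.78382191  0.68499226  0.00840091]
contact True [ 69.52749328 -70.4226101 ] [ 0.05929485 -1.54737466 -0.09425307]
8.1167 [ 20.99321521 -85.08970548] [-0.29724497  1.82963706  0.01294536]
```

View pics/t2.png

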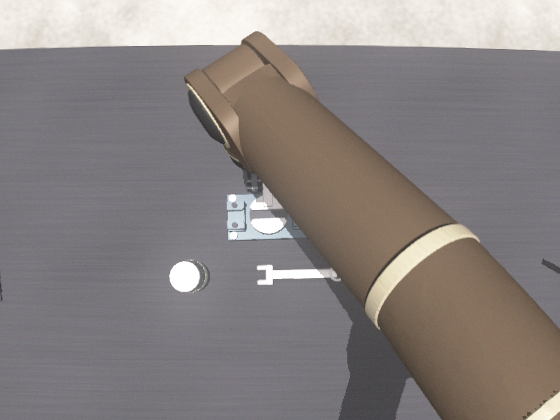

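The top view shows the slot nearly along the bar, with the disc at (268,214), and the arm hiding the rest. First contact matched the estimate to within 0.5 mm, so I'll push the last 2 mm, retreat and stage behind the plate.

Run:
```python
from h import *
arm.move_straight(W(19,-85,68),speed=20)
print(Lk(arm.state()['tcp_pos']))
arm.move_straight(W(50,-85,70),speed=100)
arm.move_straight(W(50,-85,180),speed=200)
arm.goto(W(-285,0,180),Q)
print(arm.state()['t'])
t=grab('top'); f=t['frame']
cv2.imwrite('pics/c3.png',cv2.resize(f[150:260,215:425,::-1],None,fx=3.8,fy=3.8,interpolation=cv2.INTER_CUBIC))
```

```text
[ 18.67079483 -85.2280029 ]
10.925
```

View pics/c3.png

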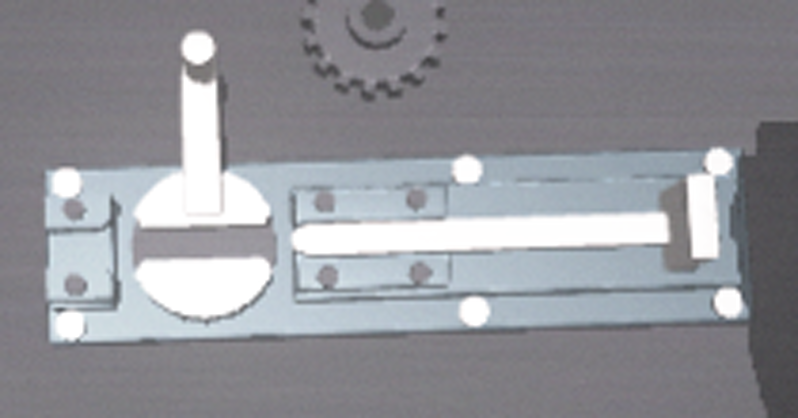

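The slot edges, (137,227)→(268,225), run within about 0.02 rad of the bar, and the post is at (198,47). That is good enough for the 18/14 mm fit. Now I push the bar.

Run:
```python
from h import *
t=grab('top'); p=Lk(onplane(t,[(267.1,162.4)],98)[0]); print('post',p,np.arctan2(p[0],-p[1]))
arm.move_straight(W(-285,0,62),speed=150)
print(arm.move_straight(W(-257,0,62),speed=80,contact_N=6),Lk(arm.state()['tcp_pos']))
c=arm.move_straight(W(-141,0,62),speed=35,contact_N=14)
st=arm.state();print(c,st['t'],Lk(st['tcp_pos']),st['ft_force'])
```

```text
post [ -0.42650947 -85.71399247] -0.004975919783341585
False [-2.56420145e+02 -1.92492917e-01]
False 15.925 [-1.44385239e+02 -6.12807811e-02] [  0.11001393 -10.72981219   2.51128017]
```

Run:
```python
from h import *
c=arm.move_straight(W(-136,0,62),speed=15,contact_N=15)
st=arm.state();print(c,st['t'],Lk(st['tcp_pos']),st['ft_force'])
arm.move_straight(W(-200,0,64),speed=100)
arm.move_straight(W(-290,0,180),speed=200)
t=grab('top');f=t['frame']
cv2.imwrite('pics/c4.png',cv2.resize(f[150:260,215:425,::-1],None,fx=3.8,fy=3.8,interpolation=cv2.INTER_CUBIC))
s=grab('scene')['frame'];cv2.imwrite('pics/s4.png',cv2.resize(s[150:290,110:390,::-1],None,fx=2.8,fy=2.8,interpolation=cv2.INTER_CUBIC))
```

```text
False 16.4083 [-1.44329974e+02 -3.98003123e-02] [ -0.16223565 -21.75365972   3.63145591]
```

View pics/c4.png

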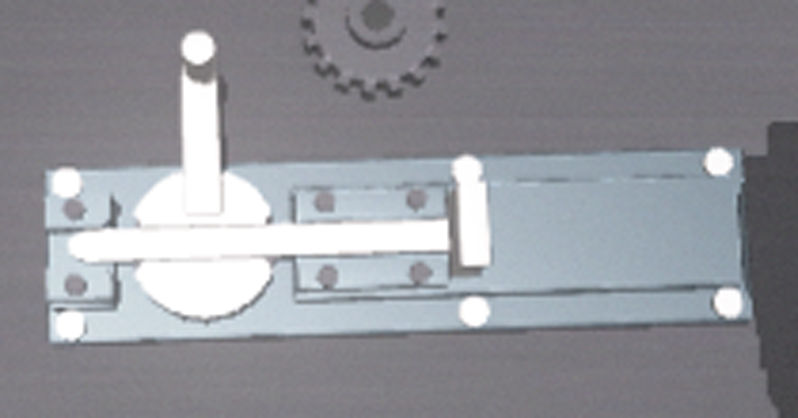

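View pics/s4.png

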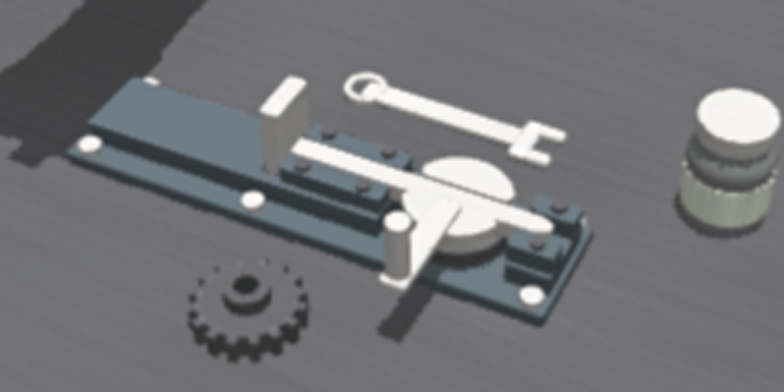

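The bar runs through the slot with its nose (70,245) in the keeper, and the plate (468,222) sits against the guide's rear end at x≈450. The force rose to 22 N with no further motion. The gear, jar and wrench have not moved.

```bash
python3 -c "
from h import *
print(arm.hand_in())"
```

```text
the job is handed in; nothing more can be done
None
```

The shaft is locked and the job is handed in: I turned the disc until its slot lined up with the bar, then pushed the bar home until the thumb plate met the guide. The gear wheel, jar and wrench weren't touched.

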